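# Find the socket key that fits the mill's spindle nut

## Robot

A 6-joint arm with a two-finger parallel gripper is mounted at the origin on the work surface. World frame = base frame: x ahead of the robot, y to its left, z up, the work surface at z = 0. Lengths are in m, angles in rad, forces in N, time in s.
With the tool pointing down it reaches from about 0.25 to 0.775 m from the base axis. Payload 4 kg.
Tool frame: the origin (TCP) lies at the very end of the fingers, on their centre line; the grasp point (between the pads) lies 19 mm behind it; z points along the fingers, y is the line along which they close (so a half turn about z gives the same grasp; the last joint's range is limited). The gripper opens to 85 mm and grips with 20 to 120 N. Pads are 22 mm wide; open, the fingers measure 114 mm over their backs; the gripper's body (76 mm by 85 mm) begins 54 mm behind the grasp point. The pads swing forward as they close: fully open they stand 13 mm farther back than shut.
Start: joints at [-1.429, 0.087, 1.371, -0, 1.684, -0.103], TCP at [0.133, -0.534, 0.231] pointing down, gripper open.
Joint ranges: [-3.1, 3.1], [-0.76, 2.03], [0.27, 2.55], [-1.08, 4.22], [0.17, 2.65], [-2.57, 2.57]. Speed limits (rad/s): [2.79, 2.79, 3.14, 3.14, 3.14, 3.14].

## Interface

Orientations are given as a 3x3 rotation matrix whose columns are the frame's x, y, z axes.
In Python, from plant import status, vision, r gives the robot as it stands.
- The arm moves only by the tool jog_arm, never from a script. Its argument "moves" is a list of rows, each a list of 3 entries, a list of its own where there are three numbers: the closure, from 0 (fully open) to 1 (shut), then the shift along the tool's x, y, z in units of 0.04 m (1.0 is 0.04 m), then the turn about the tool's z in units of 0.1 rad (1.0 is 0.1 rad). In form: [[jaw, [x, y, z], roll], ...]. A call has 1 to 12 rows; each row shifts and turns the commanded pose from where the row before left it, along the tool's axes as they then stand; what a row does not reach is not made up. A row lasts 1/12 s, in which the tool goes at most 41.7 mm and 7.16 degrees, less where a joint would pass 70% of its speed; a pose out of reach is approached as far as the arm can. A call with a number of a shift or a turn outside -1 to 1 is refused whole. A call with a gripper value outside its range is refused whole. The fingers move at their own pace and stop on an object; "force" is the grip in N (left out, the last holds). Time passes only in rows, so rows that do not move let the fingers close. It gives the time, the measured TCP pose, the force, the opening and the grip force at its end, in the units of the state.
- status.observe(): the state, without advancing time (a new reading comes with each control period).
- vision.get_image(name): name is "scene" or "top" or "wrist"; returns a dict with "image" (384x512x3 uint8, red, green, blue), "K" (3x3 intrinsics, pixels), "camera_from_world" (4x4, takes a point from world to camera coordinates). Camera axes: x right, y up, looking along -z (the intrinsics and any distortion apply to the point x, -y, -z); pixel columns grow to the right and rows downward; lengths in m; the calibration is good to about 2 mm. The wrist camera is an equidistant fisheye: a pixel r from the principal point sees the ray r / f radians off the axis. A picture is of the moment at which its call begins. There is no depth.
- r.hand_in(): hands the job in; it is judged then, once.
The state is a dict: "time_s": time; "joint_pos": joint angles; "joint_vel": joint speeds; "effort": joint torques, N m; "tool_pos": TCP position; "ee_rot": TCP orientation; "wrist_force": force on the tool from outside, world axes, zero at the start; "wrist_torque": the same for the moment, N m; "opening": finger opening in m; "gripper_force": force on a finger pad.
Only numpy, scipy, OpenCV 4.12 (cv2) and the standard library are available. Lean on these libraries where they do the work, as an engineer would, in place of code of your own. Each camera call takes 0.05 s, during which the arm holds its last target. There are 200 camera calls.

## Task

First press the red spring plunger on the sample mill's deck all the way down to its stop, to release the spindle lock. Then find which of the three socket keys in the tray fits the recessed hex nut on the deck, trying them on it if need be, and put any key that does not fit back in the tray. Finish still gripping the key that fits, upright and fully seated over the nut, and leave the jars and the beaker undisturbed.

Things in the scene. Friction and masses are not known exactly. Their poses are not given: they have to be found in the camera images.
- mill: Cream bench-top sample mill, fixed for the run (placed differently each time). Origin: centre of its underside. Foot plate 220 x 320 mm (x, y); flat deck at 70 mm height over its -y part, hood 115 mm high over its +y part (y from 30 to 150 mm, x from -100 to 100 mm). A red open catch bin, 45 mm high, stands at its +x side (x to 181 mm).
- nut_seat (a point): Centre of the floor of the round recess that the nut stands in, on the mill's deck, 74 mm above the bench; axes as the mill's. The fitting key's mouth rests here when seated. The recess has a dark steel rim, 8 mm high above the floor, 52 mm outside diameter; its bore is 25.5, 32.5 or 39.5 mm (for nuts of 12, 18 or 24 mm). A key too large for the nut stops on this rim, 8 mm above the floor.
- nut_top (a point): Centre of the nut's top, 90 mm above the bench; axes as the mill's. Fixed brass hex nut, 16 mm high with a bevelled top edge, two flats facing the mill's +y and -y, a stud end rising 4 mm above it. It is 12, 18 or 24 mm across flats (differs by run) and fits the small, medium or large key with 1 mm clearance a side. A key too small stops on the nut's top.
- plunger (a joint): Travel of the red spring plunger, m: 0 is up, 0.012 is fully down on its stop. It moves straight down, springs back up when let go; about 2 N starts it, 7 N holds it at the stop.
- plunger_top (a point): Centre of the top of the plunger's red mushroom head (30 mm diameter), 104 mm above the bench when up and 92 mm when down, on the mill's deck. It moves with the head.
- tray: Grey tray, fixed for the run, 270 x 100 mm (x, y), walls 16 mm high and 4 mm thick, floor 4 mm thick. Origin: centre of its underside. Two dividers across x make three compartments, centred at x = -88, 0 and +88 mm; one key stands in each, in any order.
- socket_small: Small key, blue grip, loose, about 0.12 kg, 72 mm tall. Origin: centre of its open mouth (underside), z up. Steel hex tube, 20 mm across flats outside; hex hole 14 mm across flats, 24 mm deep, flats facing +y and -y; shoulder to 33 mm; above it a flat grip tab up to 72 mm, 44 mm long (x), 12 mm thick (y). Stands in a tray compartment, x within 0.25 rad of the tray's x.
- socket_medium: Medium key, yellow grip, loose, about 0.12 kg, 72 mm tall. Origin: centre of its open mouth (underside), z up. Steel hex tube, 26 mm across flats outside; hex hole 20 mm across flats, 24 mm deep, flats facing +y and -y; shoulder to 33 mm; above it a flat grip tab up to 72 mm, 44 mm long (x), 12 mm thick (y). Stands in a tray compartment, x within 0.25 rad of the tray's x.
- socket_large: Large key, green grip, loose, about 0.12 kg, 72 mm tall. Origin: centre of its open mouth (underside), z up. Steel hex tube, 32 mm across flats outside; hex hole 26 mm across flats, 24 mm deep, flats facing +y and -y; shoulder to 33 mm; above it a flat grip tab up to 72 mm, 44 mm long (x), 12 mm thick (y). Stands in a tray compartment, x within 0.25 rad of the tray's x.
- bottle_a: Bystander, loose: white plastic jar, 54 mm diameter, 95 mm high. Origin: centre of its underside.
- bottle_b: Bystander, loose: white plastic jar, 54 mm diameter, 95 mm high. Origin: centre of its underside.
- beaker: Bystander, loose: glass beaker, 64 mm diameter, 80 mm high. Origin: centre of its underside.

How it is judged:
On the way, in this order (a step that is already met when the one before it is completed fails the run):
1. the plunger is pressed down to its stop (value of joint plunger above 0.0105 m), for 0.1 s.
2. after that, a key is fully seated over the nut (((z of socket_small in the frame of nut_seat between -0.003 and 0.003 m and horizontal distance between socket_small and nut_seat below 0.004 m and angle between socket_small's own z axis and vertical below 0.06 rad) or (z of socket_medium in the frame of nut_seat between -0.003 and 0.003 m and horizontal distance between socket_medium and nut_seat below 0.004 m and angle between socket_medium's own z axis and vertical below 0.06 rad) or (z of socket_large in the frame of nut_seat between -0.003 and 0.003 m and horizontal distance between socket_large and nut_seat below 0.004 m and angle between socket_large's own z axis and vertical below 0.06 rad))), for 0.2 s.
At the end, for the whole second after the job is handed in: One key is seated on the nut: its mouth within 3 mm of the recess floor and 4 mm of the nut's axis, upright within 0.06 rad, still, and the fingers still grip it (more than 2 N). The two other keys are inside the tray and at rest (((z of socket_small in the frame of nut_seat between -0.003 and 0.003 m and horizontal distance between socket_small and nut_seat below 0.004 m and angle between socket_small's own z axis and vertical below 0.06 rad and contact force between the fingers and socket_small above 2 N and linear speed of socket_small below 0.02 m/s and x of socket_medium in the frame of tray between -0.135 and 0.135 m and y of socket_medium in the frame of tray between -0.05 and 0.05 m and z of socket_medium in the frame of tray between -0.01 and 0.03 m and linear speed of each of socket_medium, socket_large below 0.03 m/s and x of socket_large in the frame of tray between -0.135 and 0.135 m and y of socket_large in the frame of tray between -0.05 and 0.05 m and z of socket_large in the frame of tray between -0.01 and 0.03 m) or (z of socket_medium in the frame of nut_seat between -0.003 and 0.003 m and horizontal distance between socket_medium and nut_seat below 0.004 m and angle between socket_medium's own z axis and vertical below 0.06 rad and contact force between the fingers and socket_medium above 2 N and linear speed of socket_medium below 0.02 m/s and x of socket_small in the frame of tray between -0.135 and 0.135 m and y of socket_small in the frame of tray between -0.05 and 0.05 m and z of socket_small in the frame of tray between -0.01 and 0.03 m and linear speed of each of socket_small, socket_large below 0.03 m/s and x of socket_large in the frame of tray between -0.135 and 0.135 m and y of socket_large in the frame of tray between -0.05 and 0.05 m and z of socket_large in the frame of tray between -0.01 and 0.03 m) or (z of socket_large in the frame of nut_seat between -0.003 and 0.003 m and horizontal distance between socket_large and nut_seat below 0.004 m and angle between socket_large's own z axis and vertical below 0.06 rad and contact force between the fingers and socket_large above 2 N and linear speed of socket_large below 0.02 m/s and x of socket_small in the frame of tray between -0.135 and 0.135 m and y of socket_small in the frame of tray between -0.05 and 0.05 m and z of socket_small in the frame of tray between -0.01 and 0.03 m and linear speed of each of socket_small, socket_medium below 0.03 m/s and x of socket_medium in the frame of tray between -0.135 and 0.135 m and y of socket_medium in the frame of tray between -0.05 and 0.05 m and z of socket_medium in the frame of tray between -0.01 and 0.03 m))); the arm keeps its last pose, push and grip.
It fails at once if a jar or the beaker is moved more than 30 mm or tipped over (distance of any of bottle_a, bottle_b, beaker from where it was at the start of the episode above 0.03 m or angle between any of bottle_a, bottle_b, beaker's own z axis and vertical above 0.5 rad).
It also fails if it takes over 72 s, if anything falls off the work surface, if the arm or the gripper's body presses on something with over 40 N, if the wrist force passes 120 N, or if a joint passes its speed limit or range.

## Working session

There is one attempt and no reset: what is moved stays moved. The work goes in short steps, Python scripts to look and compute and a tool call to move; the robot and the scene stay as the last step left them, time stands still between calls to the robot, and variables do not carry over. Pictures are saved under pics/ and viewed, at most 10 in all, crops included, and the job is handed in when it is done.

Besides the shell and the picture viewer there is one more tool, called as name(argument=value, ...) on one line, values as JSON. jog_arm: Moves the arm, as the interface text tells. Its arguments: {"type":"object","properties":{"moves":{"type":"array","items":{"type":"array"}},"force":{"type":"number"}},"required":["moves"]}

```bash
mkdir -p pics; ls; python3 - <<'E'
from plant import status, vision, r
import cv2,numpy as np
s=status.observe();print(s)
a=[]
for n in("scene","top","wrist"):
    d=vision.get_image(n);cv2.imwrite(f"pics/{n}0.png",d["image"][:,:,::-1]);print(n,d["K"],d["camera_from_world"],[k for k in d])
E
```

```text
pics
{'time_s': 0.0, 'joint_pos': array([-1.42911551e+00,  8.79551689e-02,  1.37229938e+00,  3.13825130e-05,
        1.68362054e+00, -1.03100998e-01]), 'joint_vel': array([-0.00016696,  0.00125452, -0.00122747,  0.00118154,  0.00097318,
       -0.00094579]), 'effort': array([-4.47370167e-04, -3.51869953e+01, -3.13273680e+01, -1.31389634e-04,
        1.06397565e-02, -7.62264193e-06]), 'tool_pos': array([ 0.13322087, -0.53308775,  0.23011617]), 'ee_rot': array([[ 9.70189415e-01,  2.42347712e-01, -2.91425617e-04],
       [ 2.42347742e-01, -9.70186810e-01,  2.26396624e-03],
       [ 2.65929750e-04, -2.26710243e-03, -9.99997395e-01]]), 'wrist_force': array([-0.15229678,  0.22210844,  0.33540696]), 'wrist_torque': array([0.02266896, 0.03367247, 0.01159088]), 'gripper_force': 0.0, 'opening': 0.08542413097635339}
scene [[416.33310878   0.         259.67605511]
 [  0.         416.33310878 193.11299748]
 [  0.           0.           1.        ]] [[-0.61640918  0.7872349   0.01734746  0.3472736 ]
 [-0.53030744 -0.4313174   0.72988994  0.22455149]
 [ 0.5820771   0.44071137  0.68334452 -1.3717503 ]
 [ 0.          0.          0.          1.        ]] ['image', 'K', 'camera_from_world']
top [[412.392891    0.        249.4101011]
 [  0.        412.392891  190.5566827]
 [  0.          0.          1.       ]] [[ 0.02357909 -0.99957143  0.01734881 -0.02011903]
 [ 0.98920518  0.02583805  0.14424117 -0.56514682]
 [-0.14462761  0.01376045  0.98939047 -1.07025447]
 [ 0.          0.          0.          1.        ]] ['image', 'K', 'camera_from_world']
wrist [[297.31863964   0.         255.84111019]
 [  0.         297.31863964 191.34388284]
 [  0.           0.           1.        ]] [[ 0.24435843 -0.96968249 -0.00219531 -0.54947603]
 [ 0.92822099  0.23456395 -0.28876554  0.03855198]
 [ 0.28052583  0.06852456  0.95739733 -0.37827132]
 [ 0.          0.          0.          1.        ]] ['image', 'K', 'camera_from_world']
```

View pics/scene0.png

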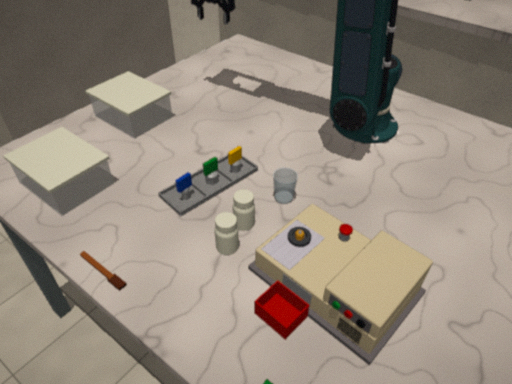

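View pics/top0.png

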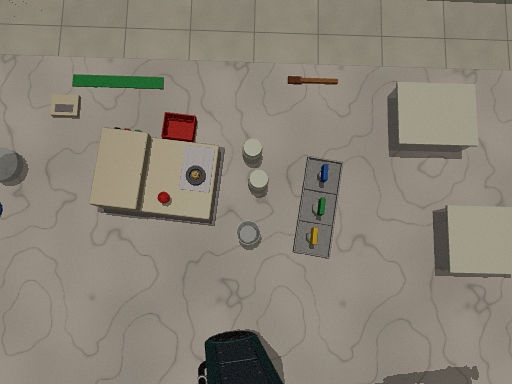

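The scene view shows the keys blue (184,182), green (210,167) and yellow (235,155), with the nut at (299,236) and the plunger at (346,230). In the top view, the keys are at (324,173), (321,207) and (314,236), the nut at (195,175) and the plunger at (164,198). The jars and beaker stand between the mill and the tray.

```bash
cat > h.py <<'E'
import cv2,numpy as np
from plant import status, vision
def grab(n,save=None):
    d=vision.get_image(n); d["n"]=n
    if save: cv2.imwrite(f"pics/{save}.png",d["image"][:,:,::-1])
    return d
def ray(d,p):
    K=d["K"];T=d["camera_from_world"];R=T[:3,:3]
    u=np.array([(p[0]-K[0,2])/K[0,0],(p[1]-K[1,2])/K[1,1]])
    if d["n"]=="wrist":
        t=np.hypot(*u); v=np.array([*(u/max(t,1e-9)*np.sin(t)),np.cos(t)])
    else: v=np.array([*u,1.])
    return -R.T@T[:3,3], R.T@(v*[1,-1,-1]/np.linalg.norm(v))
def proj(d,X):
    T=d["camera_from_world"];c=(T[:3,:3]@np.asarray(X)+T[:3,3])*[1,-1,-1]
    r=np.hypot(c[0],c[1]);f=np.arctan2(r,c[2])/r if d["n"]=="wrist" else 1/c[2]
    return d["K"][:2,:2]@(c[:2]*f)+d["K"][:2,2]
def plane(d,p,z):
    o,v=ray(d,p);return o+v*(z-o[2])/v[2]
def tri(*dp):
    A=np.zeros((3,3));b=np.zeros(3);L=[ray(*q) for q in dp]
    for o,v in L: M=np.eye(3)-np.outer(v,v);A+=M;b+=M@o
    X=np.linalg.solve(A,b)
    return X,[round(float(np.linalg.norm((np.eye(3)-np.outer(v,v))@(X-o))),4) for o,v in L]
H={"red":(172,8,150,60),"blue":(108,125,150,50),"green":(50,75,130,40),"yellow":(20,30,190,120),"brass":(14,30,110,60)}
def blobs(d,c,mn=12):
    h=cv2.cvtColor(d["image"],cv2.COLOR_RGB2HSV);a,b,s,v=H[c];hh=h[:,:,0]
    m=((hh>=a)&(hh<=b) if a<=b else (hh>=a)|(hh<=b))&(h[:,:,1]>=s)&(h[:,:,2]>=v)
    n,l,st,ce=cv2.connectedComponentsWithStats(m.astype(np.uint8))
    return [(ce[i],st[i,4],l==i) for i in range(1,n) if st[i,4]>=mn]
def near(d,c,p,mn=12): return min(blobs(d,c,mn),key=lambda q:np.hypot(*(q[0]-p)))
E
python3 - <<'E'
from h import *
s=grab("scene");t=grab("top")
np.set_printoptions(precision=4,suppress=True)
for c,a,b in(("red",(346,230),(164,198)),("brass",(299,236),(195,175)),("blue",(184,182),(324,173)),("green",(210,167),(321,207)),("yellow",(235,155),(314,236))):
    A=near(s,c,a);B=near(t,c,b);X,e=tri((s,A[0]),(t,B[0]))
    # direction in top
    pts=np.argwhere(B[2])[:,::-1].astype(np.float32);P=np.array([plane(t,p,.055)[:2] for p in pts])
    P-=P.mean(0);w,V=np.linalg.eigh(P.T@P);print(c,A[0],A[1],B[0],B[1],X,e,"yaw",np.arctan(V[1,1]/V[0,1]))
# mill: hood/deck edges; tray: min area rects
g=cv2.cvtColor(t["image"],cv2.COLOR_RGB2HSV)
print("hsv deck",g[190,185],"tray",g[185,310],"bench",g[300,300])
for n,ps,z in(("tray corners",[(309,157),(342,161),(328,257),(293,252)],.016),("deck corners",[(150,139),(219,145),(211,219),(144,209)],.07),("hood",[(104,129),(148,132),(141,210),(93,204)],.115)):
    print(n,*[plane(t,p,z)[:2] for p in ps])
for p in((252,149),(258,181),(248,232)):print(plane(t,p,.09))
w=status.observe();T=grab("wrist","w0");M=T["camera_from_world"];o=-M[:3,:3].T@M[:3,3];print("cam in tool",w["ee_rot"].T@(o-w["tool_pos"]),"axis",w["ee_rot"].T@(-M[2,:3]))
E
```

```text
red [345.4492 229.1102] 118 [163.1667 197.0392] 102 [0.535  0.2121 0.0999] [0.001, 0.001] yaw 1.0260391765130314
brass [299.2697 234.809 ] 89 [194.9231 174.4872] 39 [0.5984 0.1363 0.0831] [0.001, 0.001] yaw 0.39105462388650913
blue [183.2935 182.0435] 184 [324.7778 171.3968] 63 [ 0.6194 -0.2057  0.0597] [0.0007, 0.0007] yaw -0.12153222762085907
green [210.0248 165.8447] 161 [321.3068 206.1932] 88 [ 0.5266 -0.1978  0.0578] [0.0007, 0.0007] yaw -0.1554934322795957
yellow [233.0455 152.803 ] 66 [314.6667 235.381 ] 63 [ 0.4499 -0.1804  0.064 ] [0.0023, 0.0023] yaw -0.07341394488530137
hsv deck [ 21  53 163] tray [ 21  15 117] bench [ 18  35 144]
tray corners [ 0.6683 -0.1708] [ 0.6594 -0.2634] [ 0.3933 -0.223 ] [ 0.4044 -0.1282]
deck corners [0.693  0.2621] [0.6817 0.0782] [0.4841 0.0922] [0.5057 0.2668]
hood [0.7038 0.37  ] [0.6991 0.2577] [0.4988 0.2632] [0.5108 0.3829]
[ 0.6683 -0.0096  0.09  ]
[ 0.5839 -0.027   0.09  ]
[ 0.452  -0.0043  0.09  ]
cam in tool [ 0.0734  0.0003 -0.1418] axis [-0.289   0.0005  0.9573]
```

```bash
cat >> h.py <<'E'
def plan(xyz,yaw=None):
    s=status.observe();R=s["ee_rot"];y0=np.arctan2(R[1,0],R[0,0]);y=y0 if yaw is None else yaw
    D=np.asarray(xyz)-s["tool_pos"];a=np.array([np.cos(y),np.sin(y)]);b=np.array([a[1],-a[0]])
    v=np.array([a@D[:2],b@D[:2],-D[2]])/.04
    print("t",round(s["time_s"],2),"tcp",s["tool_pos"].round(4),"yaw",round(y0,4),"tilt",R[:,2].round(4)[:2],"| roll",round((y0-y)/.1,2),"shift units",v.round(3),"rows>=",np.ceil(np.linalg.norm(v)/.98),"each",(v/np.ceil(np.linalg.norm(v)/.98+1e-9)).round(3))
E
python3 -c "
from h import *
plan((.50,-.195,.26),-.1)"
```

```text
t 0.3 tcp [ 0.1333 -0.5335  0.2309] yaw 0.2448 tilt [-0.0001  0.0007] | roll 3.45 shift units [ 8.277 -9.334 -0.727] rows>= 13.0 each [ 0.637 -0.718 -0.056]
```

jog_arm(moves=[[1, [0, 0, 0], 0.86], [1, [0, 0, 0], 0.86], [1, [0, 0, 0], 0.86], [1, [0, 0, 0], 0.86]], force=30)

```text
time_s: 0.63
tool_pos: [0.1333, -0.5336, 0.2312]
ee_rot: [[0.995, -0.103, -0.0], [-0.103, -0.995, 0.0], [-0.0, -0.0, -1.0]]
wrist_force: [-1.2, 0.0, 0.3]
opening: 0.0392
gripper_force: 0.0
```

jog_arm(moves=[[1, [0.64, -0.72, -0.06], 0], [1, [0.64, -0.72, -0.06], 0], [1, [0.64, -0.72, -0.06], 0], [1, [0.64, -0.72, -0.06], 0], [1, [0.64, -0.72, -0.06], 0], [1, [0.64, -0.72, -0.06], 0], [1, [0.64, -0.72, -0.06], 0], [1, [0.64, -0.72, -0.06], 0], [1, [0.64, -0.72, -0.06], 0], [1, [0.64, -0.72, -0.06], 0], [1, [0.64, -0.72, -0.06], 0], [1, [0.64, -0.72, -0.06], 0]])

```text
time_s: 1.63
tool_pos: [0.4743, -0.2185, 0.2604]
ee_rot: [[0.995, -0.099, 0.0], [-0.099, -0.995, -0.0], [0.0, 0.0, -1.0]]
wrist_force: [0.5, -1.9, -0.7]
opening: 0.0004
gripper_force: 0.0
```

jog_arm(moves=[[1, [0.6, -0.72, 0], 0], [1, [0, 0, 0], 0], [1, [0, 0, 0], 0]])

```text
time_s: 1.88
tool_pos: [0.5009, -0.1923, 0.2597]
ee_rot: [[0.995, -0.095, -0.001], [-0.095, -0.995, 0.0], [-0.001, -0.0, -1.0]]
wrist_force: [-0.5, 0.1, -0.8]
opening: -0.0
gripper_force: 0.0
```

```bash
python3 - <<'E'
from h import *
d=grab("wrist","w1");plan((.50,.165,.25),-.05)
for c in("blue","green","yellow"):
    for q in blobs(d,c,100):print(c,q[0].round(1),q[1])
E
```

```text
t 1.93 tcp [ 0.5    -0.1934  0.2597] yaw -0.0976 tilt [-0.0011 -0.0003] | roll -0.48 shift units [-0.449 -8.949  0.244] rows>= 10.0 each [-0.045 -0.895  0.024]
```

View pics/w1.png

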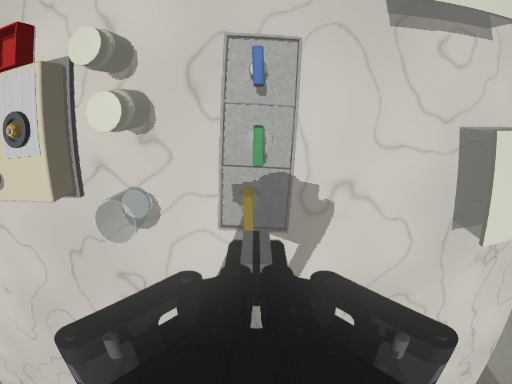

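Wrist view: blue tab at about (258,65), green at (259,146) and yellow at (249,210), partly next to the fingertips. The tray is in full view and the nut shows at (15,130). Next is the mill.

jog_arm(moves=[[1, [-0.05, -0.9, 0.02], -0.48], [1, [-0.05, -0.9, 0.02], 0], [1, [-0.05, -0.9, 0.02], 0], [1, [-0.05, -0.9, 0.02], 0], [1, [-0.05, -0.9, 0.02], 0], [1, [-0.05, -0.9, 0.02], 0], [1, [-0.05, -0.9, 0.02], 0], [1, [-0.05, -0.9, 0.02], 0], [1, [-0.05, -0.9, 0.02], 0], [1, [-0.05, -0.85, 0.02], 0], [1, [0, 0, 0], 0], [1, [0, 0, 0], 0]])

```text
time_s: 2.93
tool_pos: [0.4998, 0.1645, 0.2519]
ee_rot: [[0.999, -0.05, -0.0], [-0.05, -0.999, -0.001], [-0.0, 0.001, -1.0]]
wrist_force: [-0.3, -0.4, -0.5]
opening: 0.0002
gripper_force: 0.0
```

```bash
python3 - <<'E'
from h import *
i=cv2.cvtColor(cv2.imread("pics/w1.png"),cv2.COLOR_BGR2HSV)
print(i[65,258],i[146,259],i[210,249],i[131,13])
d=grab("wrist","w2");plan((.535,.212,.2),-.05)
for c in("red","brass"):
    for q in blobs(d,c,30):print(c,q[0].round(1),q[1])
E
```

```text
[109 134 177] [ 66 116 149] [ 23 143 144] [ 20 142 124]
t 2.98 tcp [0.5    0.1634 0.252 ] yaw -0.052 tilt [-0.0001 -0.0013] | roll -0.02 shift units [ 0.814 -1.256  1.301] rows>= 3.0 each [ 0.271 -0.419  0.434]
red [206.1 145.1] 562
brass [278.5  79.1] 145
brass [485.  194.3] 599
```

View pics/w2.png

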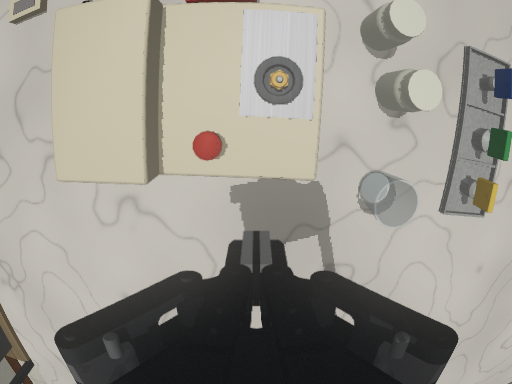

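The wrist view shows the plunger at (206,145), the nut at (278.5,79) inside its dark rim, and the deck's right edge running from about (325,7) to (315,180).

```bash
python3 - <<'E'
from h import *
np.set_printoptions(precision=4,suppress=True)
d=grab("wrist");s=grab("scene");t=grab("top")
for c,a,b,w,z in(("red",(346,230),(164,198),(206,145),.101),("brass",(299,236),(195,175),(278,79),.09)):
    W=near(d,c,w,30)[0]
    o=[(s,near(s,c,a)[0]),(t,near(t,c,b)[0]),(d,W)]
    print(c,"all",*tri(*o),"wrist plane",plane(d,W,z),"w+s",*tri(o[0],o[2]),"w+t",*tri(o[1],o[2]))
# lines in wrist image by LSD, cast on deck plane
g=cv2.cvtColor(d["image"],cv2.COLOR_RGB2GRAY)
for l in cv2.createLineSegmentDetector().detect(g)[0][:,0]:
    if np.hypot(l[2]-l[0],l[3]-l[1])<45 or max(l[0],l[2])>330 or max(l[1],l[3])>190:continue
    P,Q=plane(d,l[:2],.07),plane(d,l[2:],.07);D=Q-P;print(l.round(),P[:2],Q[:2],"ang mod90",(np.arctan2(D[1],D[0])+np.pi/4)%(np.pi/2)-np.pi/4)
c=cv2.resize(d["image"][40:120,238:318],None,fx=6,fy=6,interpolation=cv2.INTER_CUBIC);cv2.imwrite("pics/nut.png",c[:,:,::-1])
plan((.535,.212,.13),-.05)
E
```

```text
red all [0.6187 0.1979 0.2192] [0.0502, 0.0732, 0.068] wrist plane [0.5353 0.2118 0.101 ] w+s [0.5353 0.2117 0.1003] [0.0002, 0.0002] w+t [0.591  0.1231 0.5295] [0.012, 0.012]
brass all [0.5983 0.1361 0.083 ] [0.0008, 0.001, 0.0002] wrist plane [0.5977 0.1365 0.09  ] w+s [0.5984 0.1356 0.0827] [0.0003, 0.0003] w+t [0.5976 0.1364 0.0864] [0.0004, 0.0004]
[258.   2. 173.   3.] [0.6891 0.1509] [0.6981 0.2447] ang mod90 -0.09633331762262021
[142. 146. 147.   1.] [0.5371 0.2918] [0.7073 0.2758] ang mod90 -0.0935553783559564
[162.   6. 159. 172.] [0.6972 0.2578] [0.5049 0.275 ] ang mod90 -0.089183770219468
[257. 178. 169. 176.] [0.4908 0.1621] [0.4997 0.2626] ang mod90 -0.0889319722839943
[323.  74. 317. 158.] [0.6045 0.0849] [0.5111 0.0934] ang mod90 -0.0899229724424786
[166. 172. 252. 176.] [0.5038 0.2667] [0.4941 0.1675] ang mod90 -0.09749436584434745
[317. 132. 322.   9.] [0.5407 0.0938] [0.68   0.0808] ang mod90 -0.09293604235767705
[ 57. 179. 141. 183.] [0.5054 0.4266] [0.4934 0.3   ] ang mod90 -0.09445835182357154
[325.  12. 323.  68.] [0.6771 0.0786] [0.6115 0.0843] ang mod90 -0.08723333912128739
t 3.13 tcp [0.5003 0.1627 0.2522] yaw -0.0542 tilt [ 0.0002 -0.0006] | roll -0.04 shift units [ 0.806 -1.274  3.056] rows>= 4.0 each [ 0.201 -0.318  0.764]
```

View pics/nut.png

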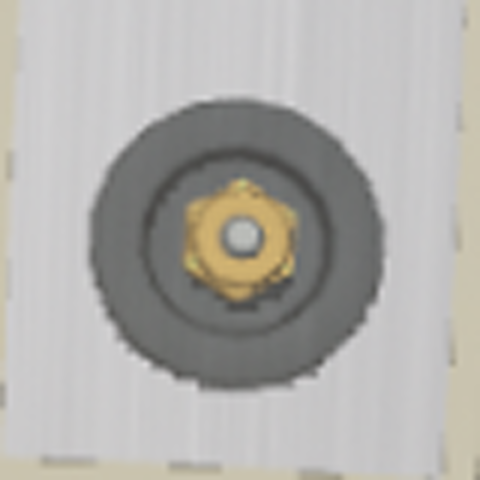

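The rim's outer width is about 293 px and its bore about 187 px, so the bore is about 33 mm. That means the 18 mm nut and the medium (yellow) key. Mill yaw is −0.092. First the plunger.

jog_arm(moves=[[1, [0.2, -0.32, 0.75], 0], [1, [0.2, -0.32, 0.75], 0], [1, [0.2, -0.32, 0.75], 0], [1, [0.2, -0.32, 0.75], 0], [1, [0, 0, 0.2], 0], [1, [0, 0, 0.2], 0], [1, [0, 0, 0.1], 0], [1, [0, 0, 0.1], 0]])

```text
time_s: 3.8
tool_pos: [0.5355, 0.2133, 0.1096]
ee_rot: [[0.999, -0.053, 0.003], [-0.053, -0.999, 0.0], [0.003, -0.0, -1.0]]
wrist_force: [-0.2, -0.5, 0.5]
opening: -0.0
gripper_force: 0.0
```

```bash
python3 -c "
from h import *
plan((.5353,.2117,.091));print(status.observe()['wrist_force'])"
```

```text
t 3.8 tcp [0.5355 0.2133 0.1096] yaw -0.0526 tilt [0.0026 0.0003] | roll 0.0 shift units [-0.003  0.039  0.464] rows>= 1.0 each [-0.003  0.039  0.464]
[-0.22669234 -0.48776166  0.52927382]
```

jog_arm(moves=[[1, [0, 0, 0.08], 0], [1, [0, 0, 0.08], 0], [1, [0, 0, 0.08], 0], [1, [0, 0, 0.08], 0], [1, [0, 0, 0.08], 0], [1, [0, 0, 0], 0], [1, [0, 0, 0], 0]])

```text
time_s: 4.38
tool_pos: [0.5356, 0.2139, 0.0936]
ee_rot: [[0.999, -0.051, 0.003], [-0.051, -0.999, -0.0], [0.003, 0.0, -1.0]]
wrist_force: [-0.5, -2.4, 5.9]
opening: 0.0001
gripper_force: 3.1
```

jog_arm(moves=[[1, [0, 0, 0.04], 0], [1, [0, 0, 0.04], 0], [1, [0, 0, 0], 0], [1, [0, 0, 0], 0], [1, [0, 0, 0], 0]])

```text
time_s: 4.8
tool_pos: [0.5357, 0.2139, 0.092]
ee_rot: [[0.999, -0.051, 0.004], [-0.051, -0.999, -0.0], [0.004, 0.0, -1.0]]
wrist_force: [-2.9, -2.3, 11.6]
opening: -0.0
gripper_force: 5.6
```

jog_arm(moves=[[1, [0, 0, 0.04], 0], [1, [0, 0, 0], 0], [1, [0, 0, 0], 0], [1, [0, 0, 0], 0]])

```text
time_s: 5.13
tool_pos: [0.5357, 0.214, 0.0919]
ee_rot: [[0.999, -0.051, 0.004], [-0.051, -0.999, -0.0], [0.004, -0.0, -1.0]]
wrist_force: [-5.7, -3.9, 16.1]
opening: -0.0001
gripper_force: 8.3
```

```bash
python3 -c "
from h import *
plan((.5353,.2117,.24),-.092)
plan((.54,.09,.24),-.092)"
```

```text
t 5.13 tcp [0.5357 0.214  0.0919] yaw -0.0511 tilt [ 0.0043 -0.0001] | roll 0.41 shift units [-0.005  0.057 -3.702] rows>= 4.0 each [-0.001  0.014 -0.926]
t 5.13 tcp [0.5357 0.214  0.0919] yaw -0.0511 tilt [ 0.0043 -0.0001] | roll 0.41 shift units [ 0.391  3.076 -3.702] rows>= 5.0 each [ 0.078  0.615 -0.74 ]
```

jog_arm(moves=[[1, [0, 0, -0.9], 0], [1, [0, 0, -0.8], 0], [1, [0, 0, -0.8], 0.4], [1, [0.3, 0.95, 0], 0], [1, [0.35, 0.92, 0], 0], [1, [0, 0, 0], 0], [1, [0, 0, 0], 0], [1, [0, 0, 0], 0]])

```text
time_s: 5.8
tool_pos: [0.5534, 0.1374, 0.1866]
ee_rot: [[0.996, -0.092, -0.001], [-0.092, -0.996, 0.001], [-0.001, -0.001, -1.0]]
wrist_force: [0.1, -0.0, -0.6]
opening: -0.0001
gripper_force: 0.0
```

```bash
python3 - <<'E'
from h import *
np.set_printoptions(precision=4,suppress=True)
d=grab("wrist","w3");print(proj(d,(.5978,.1363,.09)))
for q in blobs(d,"brass",60):print("brass",q[0],q[1],plane(d,q[0],.088))
print("red",[(q[0],q[1],plane(d,q[0],.101)) for q in blobs(d,"red",60)])
h=cv2.cvtColor(d["image"],cv2.COLOR_RGB2HSV);p=proj(d,(.5978,.1363,.082)).astype(int)
g=h[:,:,2];print("val row",g[p[1],p[0]-45:p[0]+46:3])
m=(g<135).astype(np.uint8)
cs=[c for c in cv2.findContours(m,cv2.RETR_EXTERNAL,cv2.CHAIN_APPROX_NONE)[0] if cv2.pointPolygonTest(c,tuple(map(float,p)),False)>=0 and len(c)>40]
for c in cs:
    P=np.array([plane(d,q,.082)[:2] for q in c[:,0].astype(float)],np.float32)*1000
    (x,y),(a,b),_=cv2.fitEllipse(P);print("rim mm",x,y,a,b)
plan((.40,-.18,.22),-.1)
E
```

```text
[251.7872 140.28  ]
brass [252.8566 138.6703] 279 [0.5988 0.1354 0.088 ]
brass [497.0402 238.2983] 771 [ 0.4708 -0.1421  0.088 ]
red [(array([178.962 ,  17.0844]), np.int32(2866), array([0.7032, 0.183 , 0.101 ])), (array([171.1681, 224.4117]), np.int32(702), array([0.5352, 0.2113, 0.101 ]))]
val row [210 207 207 207 208 204 109 114 114  95 110 112 136 203 163 182 183 153
 203 140 114 115  87 113 113 111 205 201 205 207 201]
rim mm 598.4851684570312 135.5011444091797 49.806392669677734 49.866092681884766
t 5.85 tcp [0.5533 0.138  0.1866] yaw -0.0907 tilt [-0.0012  0.0006] | roll 0.09 shift units [-3.019  8.292 -0.835] rows>= 10.0 each [-0.302  0.829 -0.083]
```

jog_arm(moves=[[0.3, [-0.2, 0.83, -0.3], 0.1], [0.3, [-0.3, 0.83, -0.3], 0], [0.3, [-0.3, 0.83, -0.2], 0], [0.3, [-0.3, 0.83, 0], 0], [0.3, [-0.3, 0.83, 0], 0], [0.3, [-0.3, 0.83, 0], 0], [0.3, [-0.3, 0.83, 0], 0], [0.3, [-0.3, 0.83, 0], 0], [0.3, [-0.3, 0.83, 0], 0], [0.3, [-0.3, 0.83, 0], 0], [0.3, [0, 0, 0], 0], [0.3, [0, 0, 0], 0]])

```text
time_s: 6.85
tool_pos: [0.4048, -0.1816, 0.219]
ee_rot: [[0.995, -0.103, 0.0], [-0.103, -0.995, 0.001], [-0.0, -0.001, -1.0]]
wrist_force: [-0.1, -0.3, 0.3]
opening: 0.0599
gripper_force: 0.0
```

```bash
sed -i 's/"blue":(108,125,150,50),"green":(50,75,130,40),"yellow":(20,30,190,120)/"blue":(105,125,120,50),"green":(50,75,90,40),"yellow":(20,30,125,90)/' h.py; cat >> h.py <<'E'
def tab(d,c,p,z=.072):
    B=near(d,c,p,100);pts=cv2.findContours(B[2].astype(np.uint8),cv2.RETR_EXTERNAL,cv2.CHAIN_APPROX_NONE)[0][0][:,0].astype(float)
    P=np.array([plane(d,q,z)[:2] for q in pts],np.float32);r=cv2.minAreaRect(P*1000);bx=cv2.boxPoints(r)
    e=[bx[1]-bx[0],bx[2]-bx[1]];e=max(e,key=np.linalg.norm);return B[0],B[1],r,np.arctan(e[1]/e[0]),B[2]
E
python3 - <<'E'
from h import *
np.set_printoptions(precision=4,suppress=True)
d=grab("wrist","w4");p=proj(d,(.45,-.18,.07));print(p)
b,n,r,y,m=tab(d,"yellow",p);print("yellow",b,n,r,y,d["image"][int(b[1]),int(b[0])])
t=grab("top");print("top+w",tri((d,b),(t,near(t,"yellow",(314,236))[0])))
x0,y0=int(b[0])-40,int(b[1])-40
im=d["image"].copy();im[m]=im[m]//2
c=cv2.resize(np.hstack([d["image"][y0:y0+80,x0:x0+80],im[y0:y0+80,x0:x0+80]]),None,fx=5,fy=5,interpolation=cv2.INTER_CUBIC);cv2.imwrite("pics/yel.png",c[:,:,::-1]);print(x0,y0)
plan((.4499,-.18,.13),-.1)
E
```

```text
[249.1712 133.4382]
yellow [247.6387 134.002 ] 512 ((449.65692138671875, -178.35435485839844), (10.729172706604004, 43.28484344482422), 84.09923553466797) -0.10298751 [204 181  92]
top+w (array([ 0.449 , -0.1782,  0.0635]), [0.0, 0.0])
207 94
t 6.95 tcp [ 0.4056 -0.1802  0.2191] yaw -0.0997 tilt [0.0002 0.001 ] | roll 0.0 shift units [ 1.103 -0.115  2.228] rows>= 3.0 each [ 0.368 -0.038  0.743]
```

View pics/yel.png

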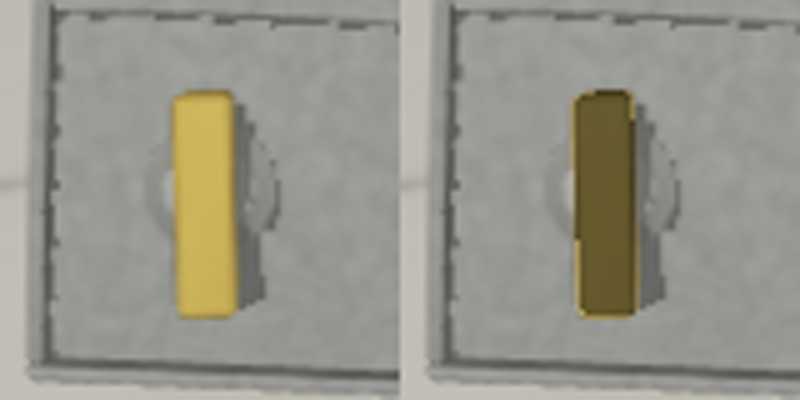

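The crop shows the yellow tab, clean, at about (248,134), with the tube's shoulder below it. It gives (0.4497, −0.1785) and yaw −0.103. I'll take one lower view for a two-place height check.

jog_arm(moves=[[0.3, [0.36, 0, 0.7], 0], [0.3, [0.36, 0, 0.7], 0], [0.3, [0.36, 0, 0.6], 0], [0.3, [0, 0, 0], 0], [0.3, [0, 0, 0], 0], [0.3, [0, 0, 0], 0]])

```text
time_s: 7.45
tool_pos: [0.4487, -0.1848, 0.1403]
ee_rot: [[0.995, -0.099, 0.001], [-0.099, -0.995, -0.0], [0.001, 0.0, -1.0]]
wrist_force: [0.0, 0.5, 0.6]
opening: 0.0597
gripper_force: 0.0
```

```bash
python3 - <<'E'
from h import *
np.set_printoptions(precision=4,suppress=True)
d=grab("wrist","w5");p=proj(d,(.4497,-.1785,.075));b,n,r,y,m=tab(d,"yellow",p,.076);print("yellow",p,b,n,r,y)
# height from apparent tab length, two heights of the wrist camera (44 mm check)
for z in(.066,.071,.076,.081):print(z,tab(d,"yellow",p,z)[2])
plan((r[0][0]/1000,r[0][1]/1000,.042),-.1)
E
```

```text
yellow [246.6203 205.2081] [246.7265 199.3061] 980 ((453.9566345214844, -178.83596801757812), (11.088590621948242, 49.49928665161133), 84.34550476074219) -0.098689556
0.066 ((450.66717529296875, -178.182861328125), (11.626343727111816, 51.89987564086914), 84.34540557861328)
0.071 ((452.3118896484375, -178.50946044921875), (11.357465744018555, 50.69964599609375), 84.34515380859375)
0.076 ((453.9566345214844, -178.83596801757812), (11.088590621948242, 49.49928665161133), 84.34550476074219)
0.081 ((455.6013488769531, -179.1625213623047), (10.819714546203613, 48.29899215698242), 84.34542083740234)
t 7.5 tcp [ 0.4489 -0.1853  0.1411] yaw -0.0994 tilt [ 0.0023 -0.0014] | roll 0.01 shift units [ 0.109 -0.173  2.477] rows>= 3.0 each [ 0.036 -0.058  0.826]
```

jog_arm(moves=[[0.3, [0.02, -0.16, 0.4], 0], [0.3, [0, 0, 0.6], 0], [0.3, [0, 0, 0.6], 0], [0.3, [0, 0, 0.5], 0], [0.3, [0, 0, 0.3], 0], [0.3, [0, 0, 0], 0], [0.3, [0, 0, 0], 0]])

```text
time_s: 8.08
tool_pos: [0.4499, -0.1797, 0.0446]
ee_rot: [[0.995, -0.101, 0.002], [-0.101, -0.995, -0.001], [0.002, 0.001, -1.0]]
wrist_force: [-0.0, -0.1, -1.0]
opening: 0.0595
gripper_force: 0.0
```

jog_arm(moves=[[0.3, [0, -0.02, 0.05], 0], [1, [0, 0, 0], 0], [1, [0, 0, 0], 0], [1, [0, 0, 0], 0], [1, [0, 0, 0], 0], [1, [0, 0, 0], 0], [1, [0, 0, 0], 0], [1, [0, 0, 0], 0], [1, [0, 0, 0], 0]], force=60)

```text
time_s: 8.83
tool_pos: [0.45, -0.1789, 0.042]
ee_rot: [[0.995, -0.101, 0.001], [-0.101, -0.995, -0.001], [0.001, 0.0, -1.0]]
wrist_force: [-0.1, 1.0, 6.1]
opening: 0.0113
gripper_force: 59.1
```

jog_arm(moves=[[1, [0, 0, -0.2], 0], [1, [0, 0, -0.5], 0], [1, [0, 0, -0.9], 0], [1, [0, 0, -0.9], 0], [1, [0, 0, -0.9], 0], [1, [0, 0, -0.9], 0], [1, [0, 0, 0], 0], [1, [0, 0, 0], 0], [1, [0, 0, 0], 0]])

```text
time_s: 9.58
tool_pos: [0.4491, -0.1784, 0.2124]
ee_rot: [[0.995, -0.101, -0.001], [-0.101, -0.995, 0.001], [-0.001, -0.0, -1.0]]
wrist_force: [0.1, 0.6, -1.4]
opening: 0.011
gripper_force: 58.5
```

```bash
python3 - <<'E'
from h import *
np.set_printoptions(precision=4,suppress=True)
d=grab("wrist","w6");t=grab("top");s=grab("scene");o=status.observe()
z=o["tool_pos"][2]+.034
b,n,r,y,m=tab(d,"yellow",proj(d,o["tool_pos"]+[0,0,.034]),z);print(b,n,r,y)
for c in (t,s):
    for q in blobs(c,"yellow",25):print(c["n"],q[0],q[1])
plan((.5985,.1355,.20),-.092)
E
```

```text
[255.7944 262.7771] 2826 ((454.96246337890625, -179.51327514648438), (11.602376937866211, 56.45589065551758), 84.14363861083984) -0.10221269
top [194.4483 174.2414] 29
scene [228.7805 102.7195] 82
t 9.73 tcp [ 0.4485 -0.1782  0.2109] yaw -0.1013 tilt [-0.0041  0.0021] | roll -0.09 shift units [ 3.014 -8.153  0.272] rows>= 9.0 each [ 0.335 -0.906  0.03 ]
```

View pics/w6.png

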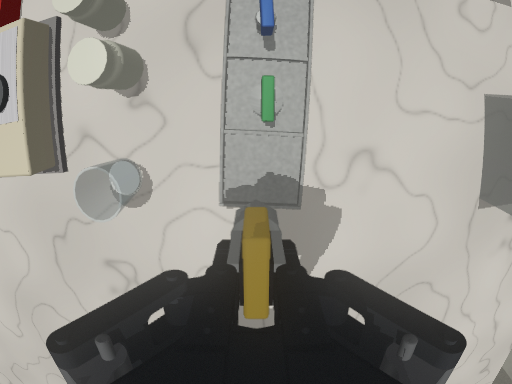

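The wrist view shows the yellow key gripped at (256,262), straight between the pads. Its compartment is empty, and blue and green are still standing. I'll work out the key's offset along tool x from the tab's ends.

```bash
python3 - <<'E'
from h import *
np.set_printoptions(precision=4,suppress=True)
d=grab("wrist");o=status.observe();P=o["tool_pos"];R=o["ee_rot"]
m=tab(d,"yellow",(256,262))[4];ys,xs=np.nonzero(m);print(ys.min(),ys.max(),xs.min(),xs.max())
for k in(-.005,-.003,-.001):print("front",k,R.T@(plane(d,(256,ys.min()-.5),P[2]+k)-P))
for k in(.033,.035,.037):print("back",k,R.T@(plane(d,(256,ys.max()+.5),P[2]+k)-P))
for y in range(ys.min()-3,ys.max()+4,4):print(y,d["image"][y,256],end=";")
E
```

```text
207 318 242 270
front -0.005 [0.0209 0.0005 0.0049]
front -0.003 [0.0216 0.0005 0.0029]
front -0.001 [0.0223 0.0005 0.0009]
back 0.033 [-0.0221  0.0006 -0.0329]
back 0.035 [-0.0203  0.0006 -0.0349]
back 0.037 [-0.0186  0.0006 -0.0369]
204 [95 95 92];208 [129 111  57];212 [130 112  59];216 [130 112  57];220 [130 111  56];224 [124 105  52];228 [121 104  53];232 [120 103  53];236 [121 104  52];240 [142 122  59];244 [144 124  57];248 [144 123  56];252 [144 123  57];256 [144 123  55];260 [144 123  55];264 [143 122  53];268 [144 122  54];272 [143 122  53];276 [144 122  53];280 [142 122  52];284 [142 121  51];288 [142 120  50];292 [142 121  50];296 [142 121  51];300 [141 120  49];304 [141 120  49];308 [141 120  49];312 [141 120  49];316 [141 120  50];320 [136 132 126];
```

jog_arm(moves=[[1, [0.33, -0.9, 0], -0.09], [1, [0.33, -0.9, 0], 0], [1, [0.33, -0.9, 0], 0], [1, [0.33, -0.9, 0], 0], [1, [0.33, -0.9, 0], 0], [1, [0.33, -0.9, 0], 0], [1, [0.33, -0.9, 0], 0], [1, [0.33, -0.9, 0], 0], [1, [0.33, -0.9, 0.1], 0], [1, [0, 0, 0.2], 0], [1, [0, 0, 0], 0], [1, [0, 0, 0], 0]])

```text
time_s: 10.78
tool_pos: [0.597, 0.1327, 0.199]
ee_rot: [[0.996, -0.091, -0.004], [-0.091, -0.996, -0.001], [-0.004, 0.002, -1.0]]
wrist_force: [-0.2, 0.2, -1.6]
opening: 0.0112
gripper_force: 58.8
```

jog_arm(moves=[[1, [0.03, -0.06, 0.5], 0], [1, [0, 0, 0.5], 0], [1, [0, 0, 0.4], 0], [1, [0, 0, 0], 0], [1, [0, 0, 0], 0], [1, [0, 0, 0], 0], [1, [0, 0, 0], 0]])

```text
time_s: 11.37
tool_pos: [0.6004, 0.1346, 0.1475]
ee_rot: [[0.996, -0.093, 0.004], [-0.093, -0.996, 0.0], [0.004, -0.001, -1.0]]
wrist_force: [0.4, -0.6, -1.6]
opening: 0.0112
gripper_force: 58.8
```

```bash
python3 - <<'E'
from h import *
np.set_printoptions(precision=4,suppress=True)
d=grab("wrist","w7");plan((.5985,.1355,.13),-.092)
P=status.observe()["tool_pos"]
b,n,r,y,m=tab(d,"yellow",(256,262),P[2]+.036);print(b,n,y)
E
```

```text
t 11.42 tcp [0.6004 0.1348 0.1475] yaw -0.0928 tilt [0.0036 0.0003] | roll -0.01 shift units [-0.048 -0.013  0.437] rows>= 1.0 each [-0.048 -0.013  0.437]
[255.7843 262.6142] 2810 -0.09464468
```

View pics/w7.png

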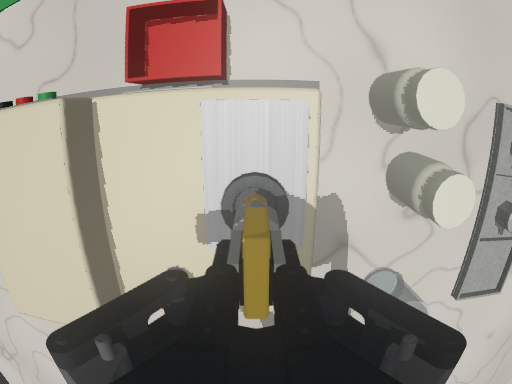

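The key hangs over the rim, which is centred near (255,204), with the brass nut just showing in front of the tab at (255,199). I'll descend with a small x correction.

jog_arm(moves=[[1, [-0.05, -0.01, 0.15], 0], [1, [0, 0, 0.15], 0], [1, [0, 0, 0.1], 0], [1, [0, 0, 0], 0], [1, [0, 0, 0], 0]])

```text
time_s: 11.83
tool_pos: [0.5971, 0.1358, 0.1285]
ee_rot: [[0.996, -0.092, -0.001], [-0.092, -0.996, -0.0], [-0.001, 0.0, -1.0]]
wrist_force: [0.0, 0.4, -1.2]
opening: 0.0112
gripper_force: 58.9
```

jog_arm(moves=[[1, [0.03, 0, 0.05], 0], [1, [0, 0, 0.05], 0], [1, [0, 0, 0.05], 0], [1, [0, 0, 0.05], 0], [1, [0, 0, 0], 0], [1, [0, 0, 0], 0]])

```text
time_s: 12.33
tool_pos: [0.5985, 0.1356, 0.121]
ee_rot: [[0.996, -0.092, -0.001], [-0.092, -0.996, -0.0], [-0.0, 0.0, -1.0]]
wrist_force: [-0.3, -0.9, -0.6]
opening: 0.0112
gripper_force: 58.9
```

jog_arm(moves=[[1, [0, 0, 0.05], 0], [1, [0, 0, 0.05], 0], [1, [0, 0, 0.05], 0], [1, [0, 0, 0.04], 0], [1, [0, 0, 0], 0], [1, [0, 0, 0], 0]])

```text
time_s: 12.83
tool_pos: [0.5985, 0.1356, 0.1134]
ee_rot: [[0.996, -0.092, -0.0], [-0.092, -0.996, -0.0], [-0.0, 0.0, -1.0]]
wrist_force: [0.1, -0.2, -0.4]
opening: 0.011
gripper_force: 58.9
```

jog_arm(moves=[[1, [0, 0, 0.03], 0], [1, [0, 0, 0.03], 0], [1, [0, 0, 0.03], 0], [1, [0, 0, 0], 0], [1, [0, 0, 0], 0], [1, [0, 0, 0], 0]])

```text
time_s: 13.33
tool_pos: [0.599, 0.1357, 0.112]
ee_rot: [[0.996, -0.092, 0.002], [-0.092, -0.996, 0.0], [0.002, -0.0, -1.0]]
wrist_force: [-1.6, -0.4, 5.4]
opening: 0.0113
gripper_force: 59.9
```

jog_arm(moves=[[1, [0, 0, 0.02], 0], [1, [0, 0, 0], 0], [1, [0, 0, 0], 0], [1, [0, 0, 0], 0], [1, [0, 0, 0], 0], [1, [0, 0, 0], 0]])

```text
time_s: 13.83
tool_pos: [0.599, 0.1356, 0.112]
ee_rot: [[0.996, -0.092, 0.002], [-0.092, -0.996, 0.0], [0.002, -0.0, -1.0]]
wrist_force: [-3.0, -0.6, 7.4]
opening: 0.0108
gripper_force: 60.3
```

```bash
python3 - <<'E'
from h import *
np.set_printoptions(precision=4,suppress=True)
d=grab("wrist","w8");s=grab("scene");b,n,r,y,m=tab(d,"yellow",(256,262),.146);ys,xs=np.nonzero(m);print(b,n,y,ys.min(),ys.max())
o=status.observe();print(o["time_s"],o["tool_pos"],o["wrist_force"],o["gripper_force"],o["joint_vel"])
A=near(s,"yellow",proj(s,o["tool_pos"]+[0,0,.017]),20);print("scene",A[0],A[1],"exp",proj(s,(.5985,.1355,.129)))
c=np.hstack([cv2.resize(s["image"][190:270,250:350],(400,320),interpolation=cv2.INTER_CUBIC),cv2.resize(d["image"][140:300,155:355],(400,320))]);cv2.imwrite("pics/seat.png",c[:,:,::-1])
E
```

```text
[255.7798 263.0714] 2816 -0.092760116 208 318
13.9333 [0.599  0.1357 0.112 ] [-3.6535 -0.8155  6.825 ] 60.30298590660095 [ 0.0006  0.0014  0.0009  0.001   0.0014 -0.0004]
scene [296.4793 223.6198] 121 exp [301.1714 220.2779]
```

View pics/seat.png

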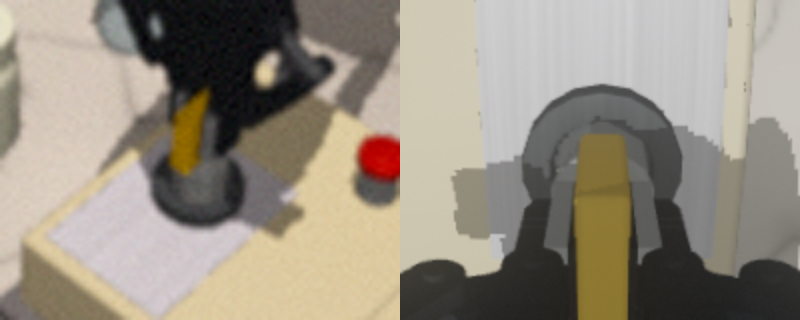

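The view shows the tube sunk inside the rim's bore and upright. The TCP is 38 mm above the recess floor, the same height above the key's mouth as when I gripped it in the tray, so it is fully seated.

```bash
python3 -c "
from plant import r
print(r.hand_in())"
```

```text
the job is handed in; nothing more can be done
None
```

I pressed the plunger to its stop, then seated the medium (yellow) key on the 18 mm nut, still gripped; the other two keys were never moved from the tray. The job is handed in at about 14 s, with no verdict shown.

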